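# Pack the sauce bottles into the tin

### The arm

A 6-joint arm with a two-finger parallel gripper is mounted at the origin on the work surface. World frame = base frame: x ahead of the robot, y to its left, z up, the work surface at z = 0. Lengths are in m, angles in degrees, forces in N, time in s.
With the tool pointing down it reaches from about 0.4 to 0.825 m from the base axis. Payload 7 kg.
Tool frame: the origin (TCP) lies on the centre line of the jaws, within the pads' length; the fingertips stand 17 mm ahead of it and the grasp point (between the pads) lies 2 mm behind it; z points along the fingers, y is the direction in which the jaws open and shut (so a half turn about z gives the same grasp; the last joint's range is limited). The gripper opens to 88 mm and grips with 3 to 60 N. Pads are 19 mm wide; open, the fingers measure 130 mm over their backs; the gripper's body (78 mm by 193 mm) begins 47 mm behind the grasp point.
Start: joints at [-55.686, 20.546, 0.682, 0, -70.136, -16.507], TCP at [0.206, -0.643, 0.244] pointing down, gripper open.
Joint ranges: [-176.03, 176.03], [-82.01, 121.73], [-58.28, 71.71], [-173.87, 95.51], [-174.79, -0.11], [-173.66, 173.66]. Speed limits (degrees/s): [136.94, 136.94, 172.46, 180, 180, 180].

### API

Orientations are given as [roll, pitch, yaw] about the fixed x, y, z axes, in that order (R = Rz(yaw) Ry(pitch) Rx(roll)).
In Python, from plant import telemetry, vision, close_job, recognise, silhouettes, place_of gives the robot as it stands.
- The arm moves only by the shell command python3 -m handwheel 'ROWS'. ROWS is JSON, a list that holds one entry, the list of rows, each a list of 5 numbers: the shift along the tool's x, y, z in m, then the turn about the tool's z in rad, then the closure, from 0 (fully open) to 1 (shut). In form: [[[tx, ty, tz, yaw, gripper], ...]]. A call has 1 to 20 rows; each row shifts and turns the commanded pose from where the row before left it, along the tool's axes as they then stand; what a row does not reach is not made up. A row lasts 1/12 s, in which the tool goes at most 41.7 mm and 7.16 degrees, less where a joint would pass 70% of its speed; a pose out of reach is approached as far as the arm can. A call with a gripper value outside its range is refused whole. The fingers move at their own pace and stop on an object; the grip force is fixed at half the most. Time passes only in rows, so rows that do not move let the fingers close. It gives the time, the measured TCP pose, the force and the opening at its end, in the units of the state.
- telemetry.get_obs(): the state, without advancing time (a new reading comes with each control period).
- vision.snapshot(name): name is "side" or "top" or "wrist"; returns a dict with "color" (480x640x3 uint8, red, green, blue), "mtx" (3x3 intrinsics, pixels), "cam_to_world" (4x4, takes a point from camera to world coordinates); the wrist camera has in their place "tool_from_camera" (4x4, takes a point from camera to tool coordinates, whose origin is the TCP and whose axes are the flange's). Camera axes: x right, y down, z forward; pixel columns grow to the right and rows downward; lengths in m; the calibration is good to about 2 mm. A picture is of the moment at which its call begins: read the wrist's pose just before it. There is no depth.
- close_job(): hands the job in, once; it reports no verdict.
Trained networks look in a picture, given as the dict that the camera call returned (one of the last four; its "shot" number tells which), for a name from the list of things; names that differ only in an ending like _2 or _b are one class to them, and where a whole thing is asked for, a point or a joint stands for the part that bears it (a point fixed in the world has none). Each returns a list of dicts, best first, with "conf" (0 to 1); they miss things now and then, are a little off and sometimes report something else, mostly with a low value. They report only what shows in the picture. A call takes as long as a camera call. They do not tell look-alikes from the thing itself.
- recognise(name, picture): "xy" ([column, row] in pixels, amid what is visible of it).
- silhouettes(name, picture): "region" (480x640 bool, what is visible of it) and "xy" ([column, row] in pixels, amid what is visible of it).
- place_of(name, picture): "xy" ([column, row] in pixels: a listed point, or the origin of a listed thing).
The state is a dict: "clock": time; "joint_pos": joint angles; "qvel": joint speeds; "tau": joint torques, N m; "tool_pos": TCP position; "orientation": TCP orientation; "force": force on the tool from outside, world axes, zero at the start; "moment": the same for the moment, N m; "opening": finger opening in m.
Only numpy, scipy, OpenCV 4.12 (cv2) and the standard library are available. Lean on these libraries where they do the work, as an engineer would, in place of code of your own. Each camera call takes 0.05 s, during which the arm holds its last target.

### The job

Finish packing the round blue tin: it already holds five red-capped sauce bottles in a honeycomb pattern and has two empty places, one in the middle and one at the edge. Take the two red-capped bottles that stand outside on the table and stand one in each empty place, upright on the tin's floor. Do not tip either bottle over on the way.

Things in the scene. Friction and masses are not known exactly. Their poses are not given: they have to be found in the camera images.
- tin: Open round blue tin, fixed; 180 mm across, 176 inside, rim 47 mm and inner floor 3 mm above the table. Origin: centre of its underside; z up. Seven places for bottles: the middle (empty) and six 57 mm from it at 0, 60, 120, 180, 240, 300 degrees from the tin's x axis. The place at 0 degrees is empty too, the other five hold loose bottles like red_1, their nozzles ending 109 mm above the table.
- gap_side (a point): Centre of the empty place at the tin's edge, on the inner floor (3 mm above the table), 57 mm from the tin's middle along the tin's x axis. A centred bottle has about 9 mm free towards each neighbour. Between the neighbours' caps, open fingers have most room along lines at 30, 90 or 150 degrees from the tin's x axis (the same at the middle place).
- red_1: Filled rigid sauce bottle, cream with a red cap, standing on the table outside the tin, about 0.12 kg. Round body 48 mm across, upright to 52 mm, shoulder sloping to 63 mm; above it the straight round cap, 18 mm across, from 63 to 95 mm: grip it there from above, at any yaw; a pointed nozzle ends at 106 mm. Origin: centre of its underside; z up along the bottle.
- red_2: Second bottle, exactly like red_1 in shape, colours, size and origin; either may go into either empty place. Two bottles of the same shape, one with a green cap and one with a black cap, stand among them (centres at least 90 mm apart) and are not for this tin.
Things that resemble listed ones, but are neither listed nor needed, are in the scene too. Leave any yellow look-alike of the red_2 alone.

How it is judged:
By the outcome, as a careful person would: the job done as asked, in the order asked, and still so for the second after the job is handed in, with the robot touching nothing.
It also fails if it takes over 58 s, if anything falls off the work surface, if the arm or the gripper's body presses on something with over 40 N, if the wrist force passes 120 N, or if a joint passes its speed limit or range.

## Working session

There is one attempt and no reset: what is moved stays moved. The work goes in short steps, Python scripts to look and compute and a shell command to move; the robot and the scene stay as the last step left them, time stands still between calls to the robot, and variables do not carry over. Pictures are saved under pics/ and viewed, and the job is handed in when it is done.

```bash
mkdir -p pics; ls
python3 - <<'E'
from plant import telemetry, vision
import cv2
o=telemetry.get_obs(); print({k:o[k] for k in('clock','tool_pos','orientation','opening')})
for n in('top','side'):
    p=vision.snapshot(n); cv2.imwrite(f'pics/{n}1.png',p['color'][:,:,::-1]); print(n,p['mtx'],p['cam_to_world'],p['shot'])
E
```

```text
pics
{'clock': 0.0, 'tool_pos': array([ 0.20628461, -0.6422227 ,  0.24264068]), 'orientation': array([ 1.79907057e+02, -5.52615559e-03, -1.62200665e+02]), 'opening': 0.08775464219560311}
top [[503.98677218   0.         312.00135033]
 [  0.         503.98677218 234.49469624]
 [  0.           0.           1.        ]] [[-1.09482392e-02 -9.85721405e-01  1.68028114e-01  3.21134037e-01]
 [-9.99939998e-01  1.08548222e-02 -1.47446567e-03  2.78106856e-02]
 [-3.70502935e-04 -1.68034175e-01 -9.85781101e-01  8.61769988e-01]
 [ 0.00000000e+00  0.00000000e+00  0.00000000e+00  1.00000000e+00]] 1
side [[465.08300765   0.         323.44060493]
 [  0.         465.08300765 240.97676477]
 [  0.           0.           1.        ]] [[-0.84126165 -0.27805824  0.46364043  0.02911764]
 [-0.54025238  0.40041    -0.74013458  0.67740124]
 [ 0.02015425 -0.87312969 -0.48707121  0.4926414 ]
 [ 0.          0.          0.          1.        ]] 2
```

View pics/top1.png

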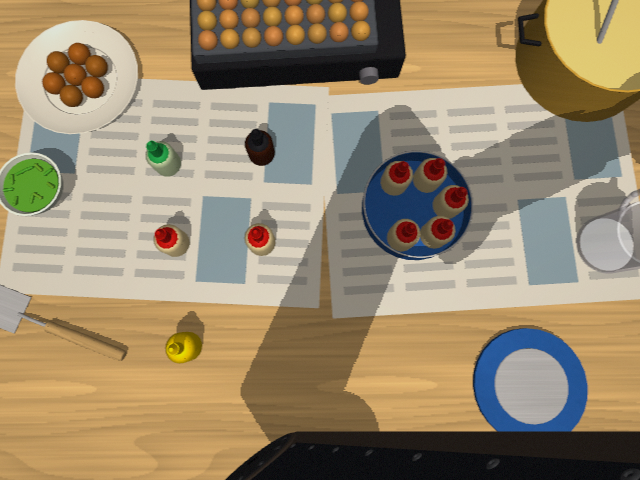

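View pics/side1.png

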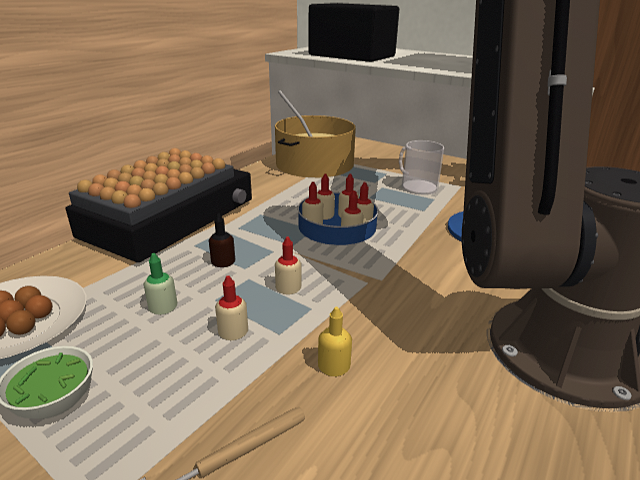

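Top view: the two red bottles are at about (168,240) and (259,239). The tin is at (417,206), with its gap on the left (+y). Green, black and yellow bottles are decoys.

```bash
cat > h.py <<'E'
import numpy as np
def ray(p,uv):
    d=np.linalg.inv(p['mtx'])@[uv[0],uv[1],1]; T=p['cam_to_world']; return T[:3,3],T[:3,:3]@d
def atz(p,uv,z):
    o,d=ray(p,uv); return (o+d*(z-o[2])/d[2])[:2]
def proj(p,X):
    T=np.linalg.inv(p['cam_to_world']); c=T[:3,:3]@np.asarray(X)+T[:3,3]; q=p['mtx']@c; return q[:2]/q[2]
E
python3 - <<'E'
from plant import telemetry, vision, recognise, silhouettes, place_of
from h import *
import cv2
np.set_printoptions(precision=4,suppress=True)
for n in('top','side'):
    p=vision.snapshot(n)
    for nm,z in(('red_1',0),('tin',0),('gap_side',.003)):
        for r in place_of(nm,p): print(n,nm,round(r['conf'],2),np.round(r['xy'],1),atz(p,r['xy'],z))
    c=p['color'].astype(int)
    red=((c[...,0]>110)&(c[...,1]<60)&(c[...,2]<60)).astype(np.uint8)
    m,l,s,ce=cv2.connectedComponentsWithStats(red)
    for i in range(1,m):
        if s[i,4]>40: print(n,'redblob',ce[i],s[i],atz(p,ce[i],.085))
    if n=='top':
        b=((c[...,2]>c[...,0]+50)&(c[...,2]>60)&(c[...,1]<c[...,2]-20)).astype(np.uint8)
        b[:, :350]=0;b[270:]=0;b[:,480:]=0
        r=silhouettes('tin',p)
        for q in r[:1]:
            m=q['region'].astype(np.uint8); cs,_=cv2.findContours(m,0,1); k=max(cs,key=cv2.contourArea); e=cv2.fitEllipse(cv2.convexHull(k)); print('tin ell',q['conf'],e,atz(p,e[0],.047))
E
```

```text
top red_1 0.83 [188.8 344.8] [0.2832 0.2346]
top red_1 0.77 [260.4 240.7] [0.4581 0.116 ]
top tin 0.97 [410.7 209.7] [ 0.5101 -0.1466]
top gap_side 0.74 [379.8 212.9] [ 0.5044 -0.0919]
top redblob [434.2326 171.4496] [426 160  18  20 129] [ 0.5535 -0.1697]
top redblob [400.5349 174.2636] [392 162  18  21 129] [ 0.5495 -0.1157]
top redblob [455.4844 198.6953] [447 187  20  21 128] [ 0.5085 -0.201 ]
top redblob [441.911  229.1781] [434 218  19  21 146] [ 0.4597 -0.1769]
top redblob [406.5931 232.6138] [398 221  19  22 145] [ 0.4549 -0.1214]
top redblob [165.7119 237.3932] [155 227  22  21 295] [0.4515 0.2552]
top redblob [257.9773 236.3539] [248 226  21  21 308] [0.4515 0.1111]
tin ell 0.66 ((417.2950744628906, 205.02647399902344), (109.85315704345703, 112.09213256835938), 69.26761627197266) [ 0.5076 -0.1483]
side red_1 0.76 [234.3 333. ] [0.4521 0.2637]
side red_1 0.74 [285.4 287.7] [0.4603 0.117 ]
side red_1 0.68 [332.9 366. ] [0.283 0.238]
side red_1 0.46 [326.  235.5] [ 0.5069 -0.0955]
side tin 0.69 [337.  222.7] [ 0.5194 -0.1633]
side gap_side 0.87 [325.6 235.8] [ 0.504  -0.0891]
side redblob [288.0517 253.2672] [278 237  20  28 232] [0.4436 0.1289]
side redblob [230.0158 294.8354] [219 276  23  32 316] [0.4424 0.2746]
```

```bash
cat > fit.py <<'E'
from h import *
import cv2
from scipy.optimize import minimize
def redmask(c):
    h=cv2.cvtColor(c,cv2.COLOR_RGB2HSV); return (((h[...,0]<6)|(h[...,0]>174))&(h[...,1]>190)&(h[...,2]>50)).astype(np.uint8)
a=np.linspace(0,2*np.pi,48,endpoint=False)
def capsil(p,x,y,z0,S=4):
    P=[(x+.009*np.cos(t),y+.009*np.sin(t),z0+z) for z in(.064,.095) for t in a]+[(x+.0015*np.cos(t),y+.0015*np.sin(t),z0+.106) for t in a[::6]]
    uv=np.array([proj(p,q) for q in P]); h=cv2.convexHull(np.round((uv+.5)*S*1).astype(np.int32))
    m=np.zeros((480*S,640*S),np.uint8); cv2.fillConvexPoly(m,h,1); return cv2.resize(m.astype(np.float32),(640,480),interpolation=cv2.INTER_AREA)
def fitcap(p,x0,y0,z0=0):
    u,v=proj(p,(x0,y0,z0+.085)).astype(int); M=np.zeros((480,640)); s=np.s_[v-26:v+27,max(u-24,0):u+25]
    r=redmask(p['color']); M[s]=r[s]
    n,l,st,ce=cv2.connectedComponentsWithStats(M.astype(np.uint8))
    d=[np.hypot(*(ce[i]-(u,v)))-st[i,4]*.05 for i in range(1,n)]; M=(l==1+int(np.argmin(d))).astype(float)
    f=lambda q: np.abs(capsil(p,q[0],q[1],z0)-M).sum()
    o=minimize(f,(x0,y0),method='Nelder-Mead',options=dict(initial_simplex=[(x0,y0),(x0+.006,y0),(x0,y0+.006)],maxfev=60,xatol=2e-4,fatol=.3))
    return o.x,o.fun,M.sum()
E
python3 - <<'E'
from plant import vision
from fit import *
from scipy.optimize import least_squares
np.set_printoptions(precision=4,suppress=True)
T=None
for n in('top','side'):
    p=vision.snapshot(n)
    for x,y in((.455,.26),(.456,.115)): print(n,fitcap(p,x,y))
    if n=='top':
        C=[fitcap(p,x,y,.003) for x,y in((.5535,-.1697),(.5495,-.1157),(.5085,-.201),(.4597,-.1769),(.4549,-.1214))]
        for c in C: print(c)
        C=np.array([c[0] for c in C]); ang=np.deg2rad([300,300,300,300,300])
        k=np.array([240,300,180,120,60])
        def f(q):
            t=np.deg2rad(k)+q[2]; return np.r_[q[0]+.057*np.cos(t)-C[:,0],q[1]+.057*np.sin(t)-C[:,1]]
        s=least_squares(f,(.508,-.148,1.6)); print(s.x,np.rad2deg(s.x[2]),s.fun, 'gap',s.x[:2]+.057*np.array([np.cos(s.x[2]),np.sin(s.x[2])]))
E
```

```text
top (array([0.455, 0.26 ]), np.float64(173.375), np.float64(358.0))
top (array([0.4543, 0.1093]), np.float64(187.6875), np.float64(340.0))
(array([ 0.5558, -0.1714]), np.float64(163.25), np.float64(349.0))
(array([ 0.5556, -0.1141]), np.float64(159.25), np.float64(336.0))
(array([ 0.5132, -0.1999]), np.float64(172.875), np.float64(361.0))
(array([ 0.4634, -0.1772]), np.float64(168.8125), np.float64(349.0))
(array([ 0.4589, -0.1218]), np.float64(174.0625), np.float64(341.0))
[ 0.5086 -0.1455  1.6387] 93.89250986356915 [ 0.004   0.0003 -0.0008 -0.0021 -0.0015  0.0008  0.0004 -0.0025 -0.0001
  0.0014] gap [ 0.5047 -0.0886]
side (array([0.4484, 0.2704]), np.float64(136.875), np.float64(407.0))
side (array([0.4492, 0.1237]), np.float64(88.9375), np.float64(288.0))
```

Run:
```python
from plant import vision
from fit import *
p=vision.snapshot('top');q=vision.snapshot('side')
def crop(p,u,v,pts):
    c=p['color'][:,:,::-1].copy(); 
    c=cv2.resize(c[v-40:v+40,u-40:u+40],(390,390),interpolation=cv2.INTER_NEAREST)
    for X,(x,y) in pts:
        m=capsil(p,x,y,0)[v-40:v+40,u-40:u+40]
        m=cv2.resize(m,(390,390)); k,_=cv2.findContours((m>.5).astype(np.uint8),0,1); cv2.drawContours(c,k,-1,(255,255,0),1)
    return c
a=np.hstack([crop(p,259,239,[(0,(.4575,.1143))]),crop(q,286,262,[(0,(.4575,.1143))])])
cv2.imwrite('pics/z1.png',a)
```

```text
(no output)
```

View pics/z1.png

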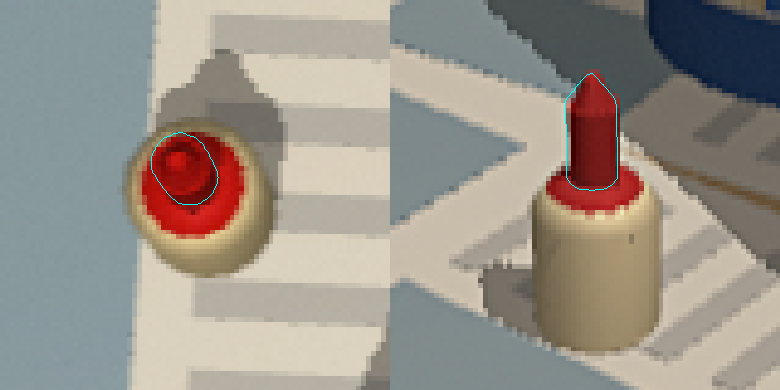

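```bash
python3 - <<'E'
s=open('fit.py').read()
s=s.replace("for z in(.064,.095) for t in a]","for z in(.064,.095) for t in a]+[(x+RR*np.cos(t),y+RR*np.sin(t),z0+.052+.011*(.024-RR)/.015) for t in a]")
s=s.replace("a=np.lin","RR=.018\na=np.lin").replace("cv2.fillConvexPoly(m,h,1)","cv2.fillConvexPoly(m,h,1)")
# two-part silhouette (shoulder hull + cap hull)
s=s.replace("uv=np.array([proj(p,q) for q in P]); h=cv2.convexHull(np.round((uv+.5)*S*1).astype(np.int32))\n","uv=np.array([proj(p,q) for q in P]); I=np.round((uv+.5)*S).astype(np.int32); n=len(a)\n    hs=[cv2.convexHull(np.vstack([I[:2*n],I[3*n:]])),cv2.convexHull(np.vstack([I[:n],I[2*n:3*n]]))]\n")
s=s.replace("cv2.fillConvexPoly(m,h,1)","[cv2.fillConvexPoly(m,h,1) for h in hs]")
open('fit.py','w').write(s)
E
python3 - <<'E'
from plant import vision
import fit
from fit import *
from scipy.optimize import least_squares
np.set_printoptions(precision=4,suppress=True)
for n in('top','side'):
    p=vision.snapshot(n)
    for fit.RR in (.016,.017,.018):
      for x,y in((.455,.26),(.457,.114)): print(n,fit.RR,fitcap(p,x,y))
    if n=='top':
        fit.RR=.017
        C=[fitcap(p,x,y,.003) for x,y in((.5565,-.1697),(.5535,-.1157),(.5105,-.201),(.4627,-.1769),(.4579,-.1214))]
        for c in C: print(c)
        C=np.array([c[0] for c in C])
        k=np.array([240,300,180,120,60])
        def f(q):
            t=np.deg2rad(k)+q[2]; return np.r_[q[0]+.057*np.cos(t)-C[:,0],q[1]+.057*np.sin(t)-C[:,1]]
        s=least_squares(f,(.508,-.148,1.6)); print(s.x,np.rad2deg(s.x[2]),s.fun, 'gap',s.x[:2]+.057*np.array([np.cos(s.x[2]),np.sin(s.x[2])]))
E
```

```text
top 0.016 (array([0.4557, 0.2619]), np.float64(31.6875), np.float64(356.0))
top 0.016 (array([0.4563, 0.1141]), np.float64(29.4375), np.float64(341.0))
top 0.017 (array([0.456 , 0.2625]), np.float64(33.75), np.float64(356.0))
top 0.017 (array([0.4565, 0.1142]), np.float64(18.875), np.float64(341.0))
top 0.018 (array([0.4561, 0.2627]), np.float64(61.375), np.float64(356.0))
top 0.018 (array([0.4562, 0.1146]), np.float64(48.125), np.float64(341.0))
(array([ 0.5641, -0.1747]), np.float64(30.75), np.float64(349.0))
(array([ 0.5596, -0.1177]), np.float64(33.25), np.float64(335.0))
(array([ 0.5166, -0.2066]), np.float64(29.5625), np.float64(362.0))
(array([ 0.465 , -0.1824]), np.float64(35.5625), np.float64(349.0))
(array([ 0.4609, -0.1252]), np.float64(26.9375), np.float64(342.0))
[ 0.5124 -0.15    1.6468] 94.35354897463002 [-0.0004 -0.0002  0.0001  0.0004  0.0001  0.     -0.0001 -0.0002  0.0003
 -0.0001] gap [ 0.5081 -0.0931]
side 0.016 (array([0.4588, 0.2599]), np.float64(51.0625), np.float64(407.0))
side 0.016 (array([0.4583, 0.1113]), np.float64(39.4375), np.float64(289.0))
side 0.017 (array([0.4599, 0.2594]), np.float64(57.4375), np.float64(407.0))
side 0.017 (array([0.4597, 0.1098]), np.float64(49.25), np.float64(289.0))
side 0.018 (array([0.4613, 0.2579]), np.float64(78.75), np.float64(407.0))
side 0.018 (array([0.4604, 0.1087]), np.float64(63.75), np.float64(289.0))
```

The five in-tin bottles fit the honeycomb to within 0.5 mm. The tin is at (0.5124, -0.150) with its x axis at 94.35°. Bottles: A (0.4565, 0.114), B (0.456, 0.262). I'll set the yaw first so the jaw line lies at tin+30°.

```bash
cat > to.py <<'E'
import sys,numpy as np
from scipy.spatial.transform import Rotation as R
from plant import telemetry
o=telemetry.get_obs(); t=np.array([float(v) for v in sys.argv[1:4]])
r=R.from_euler('xyz',o['orientation'],degrees=True).as_matrix()
d=r.T@(t-o['tool_pos'])
print('t',round(o['clock'],2),'pos',o['tool_pos'].round(4),'ori',np.round(o['orientation'],2),'F',np.round(o['force'],1),'open',round(o['opening'],4))
print('shift',d.round(4),'norm',np.linalg.norm(d).round(3))
E
python3 -m handwheel '[[[0,0,0,-0.0963,0],[0,0,0,-0.0963,0],[0,0,0,-0.0963,0],[0,0,0,0,0]]]'; python3 to.py 0.5 -0.2 0.243
```

```text
clock: 1.18
tool_pos: [0.2064, -0.6427, 0.2436]
orientation: [-180.0, -0.0, -145.4]
force: [0.5, 1.2, 0.1]
opening: 0.0876
t 1.18 pos [ 0.2064 -0.6427  0.2436] ori [-180.     -0.   -145.39] F [0.5 1.2 0.1] open 0.0876
shift [-0.4931  0.1976  0.0006] norm 0.531
```

```bash
python3 -m handwheel '[[[-0.01,0.004,0,0,0],[-0.02,0.008,0,0,0],[-0.029,0.0116,0,0,0],[-0.029,0.0116,0,0,0],[-0.029,0.0116,0,0,0],[-0.029,0.0116,0,0,0],[-0.029,0.0116,0,0,0],[-0.029,0.0116,0,0,0],[-0.029,0.0116,0,0,0],[-0.029,0.0116,0,0,0],[-0.029,0.0116,0,0,0],[-0.029,0.0116,0,0,0],[-0.029,0.0116,0,0,0],[-0.029,0.0116,0,0,0],[-0.029,0.0116,0,0,0],[-0.029,0.0116,0,0,0],[-0.029,0.0116,0,0,0],[-0.029,0.0116,0,0,0],[0,0,0,0,0]]]'; python3 to.py 0.4565 0.114 0.20
```

```text
clock: 2.77
tool_pos: [0.5051, -0.197, 0.2437]
orientation: [-180.0, 0.1, -145.7]
force: [-1.3, -0.4, -0.7]
opening: 0.0878
t 2.77 pos [ 0.5051 -0.197   0.2437] ori [-1.7997e+02  7.0000e-02 -1.4566e+02] F [-1.3 -0.4 -0.7] open 0.0878
shift [-0.1353  0.2842  0.0437] norm 0.318
```

```bash
python3 -m handwheel '[[[-0.008,0.017,0.002,0,0],[-0.0115,0.0241,0.004,0,0],[-0.0115,0.0241,0.004,0,0],[-0.0115,0.0241,0.004,0,0],[-0.0115,0.0241,0.004,0,0],[-0.0115,0.0241,0.004,0,0],[-0.0115,0.0241,0.004,0,0],[-0.0115,0.0241,0.004,0,0],[-0.0115,0.0241,0.004,0,0],[-0.0115,0.0241,0.004,0,0],[-0.0115,0.0241,0.004,0,0],[-0.0115,0.0241,0.002,0,0],[0,0,0,0,0],[0,0,0,0,0],[0,0,0,0,0]]]'; python3 to.py 0.4565 0.114 0.084
python3 - <<'E'
from plant import telemetry, vision
import cv2,numpy as np
from scipy.spatial.transform import Rotation as R
o=telemetry.get_obs();p=vision.snapshot('wrist'); 
W=np.eye(4);W[:3,:3]=R.from_euler('xyz',o['orientation'],degrees=True).as_matrix();W[:3,3]=o['tool_pos']
p['cam_to_world']=W@p['tool_from_camera']
import fit
fit.RR=.017
from fit import *
c=p['color'][:,:,::-1].copy()
m=capsil(p,.4565,.114,0); k,_=cv2.findContours((m>.5).astype(np.uint8),0,1); cv2.drawContours(c,k,-1,(255,255,0),1)
cv2.imwrite('pics/w1.png',c)
print(proj(p,(.4565,.114,.106)))
E
```

```text
clock: 4.02
tool_pos: [0.4542, 0.108, 0.1997]
orientation: [-180.0, 0.0, -145.7]
force: [0.2, -0.4, -0.2]
opening: 0.0878
t 4.02 pos [0.4542 0.108  0.1997] ori [-180.      0.   -145.69] F [ 0.2 -0.4 -0.2] open 0.0878
shift [-0.0053  0.0036  0.1157] norm 0.116
[324.3530496  252.27107142]
```

View pics/w1.png

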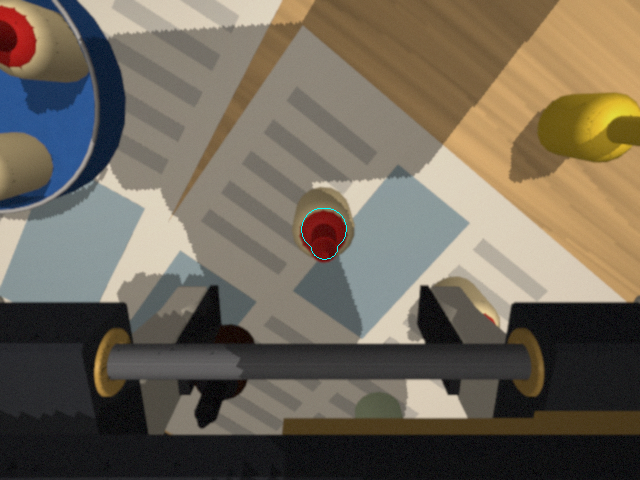

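The wrist view confirms the estimate: the model contour lies on the cap at (324,235).

```bash
python3 -m handwheel '[[[-0.0053,0.0036,0.01,0,0],[0,0,0.02,0,0],[0,0,0.02,0,0],[0,0,0.02,0,0],[0,0,0.02,0,0],[0,0,0.015,0,0],[0,0,0.01,0,0],[0,0,0,0,0],[0,0,0,0,0]]]'; python3 to.py 0.4565 0.114 0.084
```

```text
clock: 4.82
tool_pos: [0.4567, 0.1133, 0.0839]
orientation: [-180.0, -0.1, -145.7]
force: [-0.3, 0.2, 1.3]
opening: 0.0876
t 4.82 pos [0.4567 0.1133 0.0839] ori [-1.7999e+02 -1.0000e-01 -1.4572e+02] F [-0.3  0.2  1.3] open 0.0876
shift [-0.0002  0.0007 -0.0001] norm 0.001
```

```bash
python3 -m handwheel '[[[0,0,0,0,1],[0,0,0,0,1],[0,0,0,0,1],[0,0,0,0,1],[0,0,0,0,1],[0,0,0,0,1],[0,0,0,0,1],[0,0,0,0,1],[0,0,0,0,1],[0,0,0,0,1],[0,0,0,0,1],[0,0,0,0,1]]]'; python3 to.py 0.4565 0.114 0.084
```

```text
clock: 5.82
tool_pos: [0.4568, 0.114, 0.0845]
orientation: [-180.0, -0.0, -145.6]
force: [0.2, -0.1, -0.8]
opening: 0.0173
t 5.82 pos [0.4568 0.114  0.0845] ori [-1.8000e+02 -1.0000e-02 -1.4564e+02] F [ 0.2 -0.1 -0.8] open 0.0173
shift [0.0003 0.0002 0.0005] norm 0.001
```

Gripped (17 mm). I'll lift to 0.21, so the bottle base sits about 125 mm up.

```bash
python3 -m handwheel '[[[0,0,-0.005,0,1],[0,0,-0.01,0,1],[0,0,-0.015,0,1],[0,0,-0.02,0,1],[0,0,-0.02,0,1],[0,0,-0.02,0,1],[0,0,-0.02,0,1],[0,0,-0.012,0,1],[0,0,-0.006,0,1],[0,0,0,0,1]]]'; python3 to.py 0.5124 -0.150 0.212
```

```text
clock: 6.65
tool_pos: [0.4573, 0.1143, 0.2139]
orientation: [180.0, 0.1, -145.6]
force: [0.2, -0.6, -1.7]
opening: 0.017
t 6.65 pos [0.4573 0.1143 0.2139] ori [ 1.8000e+02  1.4000e-01 -1.4564e+02] F [ 0.2 -0.6 -1.7] open 0.017
shift [ 0.1037 -0.2493  0.0016] norm 0.27
```

```bash
python3 -m handwheel '[[[0.0017,-0.0042,0,0,1],[0.0035,-0.0083,0,0,1],[0.0052,-0.0125,0,0,1],[0.0069,-0.0166,0,0,1],[0.0069,-0.0166,0,0,1],[0.0069,-0.0166,0,0,1],[0.0069,-0.0166,0,0,1],[0.0069,-0.0166,0,0,1],[0.0069,-0.0166,0,0,1],[0.0069,-0.0166,0,0,1],[0.0069,-0.0166,0,0,1],[0.0069,-0.0166,0,0,1],[0.0069,-0.0166,0,0,1],[0.0069,-0.0166,0,0,1],[0.0069,-0.0166,0,0,1],[0.0052,-0.0125,0,0,1],[0.0035,-0.0083,0,0,1],[0.0017,-0.0042,0,0,1],[0,0,0,0,1],[0,0,0,0,1]]]'; python3 to.py 0.5124 -0.150 0.0865
python3 - <<'E'
from plant import vision
import cv2,numpy as np
a=vision.snapshot('side');b=vision.snapshot('wrist')
cv2.imwrite('pics/c1.png',np.hstack([cv2.resize(a['color'][100:340,180:500],(400,300)),cv2.resize(b['color'],(400,300))])[:,:,::-1])
E
```

```text
clock: 8.32
tool_pos: [0.5116, -0.1502, 0.2121]
orientation: [180.0, -0.0, -145.7]
force: [0.9, 0.0, -1.6]
opening: 0.0172
t 8.32 pos [ 0.5116 -0.1502  0.2121] ori [ 1.7996e+02 -4.0000e-02 -1.4567e+02] F [ 0.9  0.  -1.6] open 0.0172
shift [-0.0009 -0.0004  0.1256] norm 0.126
```

View pics/c1.png

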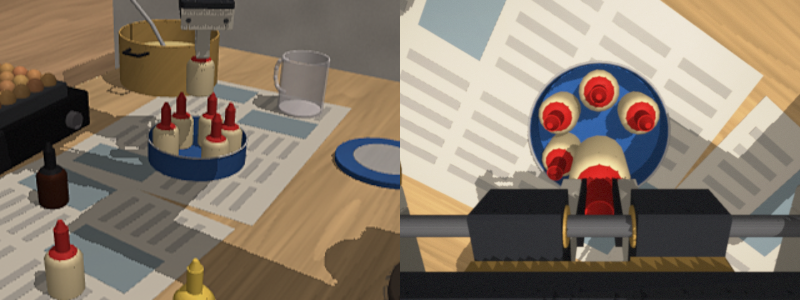

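The bottle is upright and centred above the tin. I'll lower it into the middle place.

```bash
python3 -m handwheel '[[[-0.0007,-0.0003,0.005,0,1],[0,0,0.01,0,1],[0,0,0.012,0,1],[0,0,0.012,0,1],[0,0,0.012,0,1],[0,0,0.012,0,1],[0,0,0.012,0,1],[0,0,0.012,0,1],[0,0,0.012,0,1],[0,0,0.008,0,1],[0,0,0.006,0,1],[0,0,0.004,0,1],[0,0,0,0,1],[0,0,0,0,1]]]'; python3 to.py 0.5124 -0.150 0.087
```

```text
clock: 9.58
tool_pos: [0.5128, -0.15, 0.0957]
orientation: [-180.0, 0.0, -145.6]
force: [-0.4, 0.8, -1.3]
opening: 0.0176
t 9.58 pos [ 0.5128 -0.15    0.0957] ori [-179.99    0.   -145.63] F [-0.4  0.8 -1.3] open 0.0176
shift [0.0004 0.0002 0.0087] norm 0.009
```

```bash
python3 -m handwheel '[[[0,0,0.003,0,1],[0,0,0.003,0,1],[0,0,0.002,0,1],[0,0,0,0,1],[0,0,0,0,1]]]'; python3 to.py 0.5124 -0.150 0.087
```

```text
clock: 10.0
tool_pos: [0.5127, -0.15, 0.0876]
orientation: [180.0, -0.0, -145.6]
force: [0.1, 0.5, -1.0]
opening: 0.0171
t 10.0 pos [ 0.5127 -0.15    0.0876] ori [ 180.     -0.   -145.65] F [ 0.1  0.5 -1. ] open 0.0171
shift [0.0002 0.0002 0.0006] norm 0.001
```

```bash
python3 -m handwheel '[[[0,0,0.001,0,1],[0,0,0,0,1],[0,0,0,0,1]]]'; python3 to.py 0.5124 -0.150 0.0865
```

```text
clock: 10.25
tool_pos: [0.5129, -0.1501, 0.0875]
orientation: [-180.0, 0.0, -145.6]
force: [-1.5, 1.4, 7.6]
opening: 0.0172
t 10.25 pos [ 0.5129 -0.1501  0.0875] ori [-1.7997e+02  2.0000e-02 -1.4562e+02] F [-1.5  1.4  7.6] open 0.0172
shift [0.0004 0.0004 0.001 ] norm 0.001
```

Contact with the floor (about 8 N). I'll open partway (to about 44 mm) and rise.

```bash
python3 -m handwheel '[[[0,0,0,0,0.8],[0,0,0,0,0.7],[0,0,0,0,0.5],[0,0,0,0,0.5],[0,0,0,0,0.5],[0,0,0,0,0.5]]]' && python3 -m handwheel '[[[0,0,-0.005,0,0.5],[0,0,-0.01,0,0.5],[0,0,-0.015,0,0.5],[0,0,-0.02,0,0.5],[0,0,-0.02,0,0.5],[0,0,-0.02,0,0.5],[0,0,-0.02,0,0.5],[0,0,-0.01,0,0.5],[0,0,0,0,0.5]]]'; python3 to.py 0.456 0.262 0.20
```

```text
clock: 10.75
tool_pos: [0.5127, -0.15, 0.0864]
orientation: [180.0, -0.0, -145.6]
force: [-0.5, 0.2, -0.6]
opening: 0.042
clock: 11.5
tool_pos: [0.5141, -0.1501, 0.2098]
orientation: [-179.8, 0.2, -145.6]
force: [0.3, -0.2, 0.1]
opening: 0.0436
t 11.5 pos [ 0.5141 -0.1501  0.2098] ori [-179.82    0.24 -145.62] F [ 0.3 -0.2  0.1] open 0.0436
shift [-0.1847  0.373   0.0094] norm 0.416
```

Run:
```python
from plant import vision
import cv2,numpy as np
a=vision.snapshot('side');b=vision.snapshot('wrist')
cv2.imwrite('pics/c2.png',np.hstack([cv2.resize(a['color'][100:340,180:500],(400,300)),cv2.resize(b['color'],(400,300))])[:,:,::-1])
```

```text
(no output)
```

View pics/c2.png

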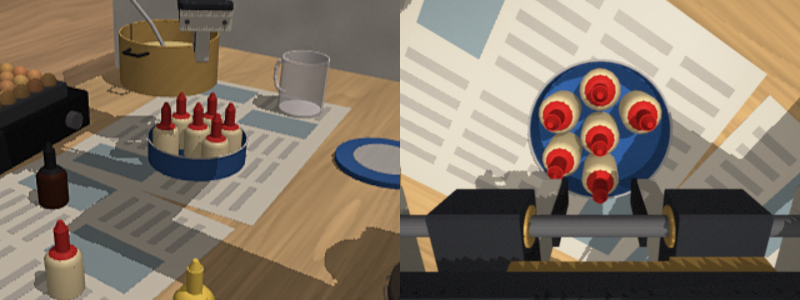

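The middle place is filled and the bottle stands upright. Next, bottle B.

```bash
python3 -m handwheel '[[[-0.0058,0.0117,0,0,0.3],[-0.0115,0.0233,0,0,0.3],[-0.0115,0.0233,0,0,0.2],[-0.0115,0.0233,0,0,0.2],[-0.0115,0.0233,0,0,0.2],[-0.0115,0.0233,0.001,0,0.2],[-0.0115,0.0233,0.001,0,0.2],[-0.0115,0.0233,0.001,0,0.2],[-0.0115,0.0233,0.001,0,0.2],[-0.0115,0.0233,0.001,0,0.2],[-0.0115,0.0233,0.001,0,0.2],[-0.0115,0.0233,0.001,0,0.2],[-0.0115,0.0233,0.001,0,0.2],[-0.0115,0.0233,0.001,0,0.2],[-0.0115,0.0233,0,0,0.2],[-0.0115,0.0233,0,0,0.2],[-0.0058,0.0117,0,0,0.2],[0,0,0,0,0.2],[0,0,0,0,0.2]]]'; python3 to.py 0.456 0.262 0.084
python3 - <<'E'
from plant import telemetry, vision
from scipy.spatial.transform import Rotation as R
import fit
fit.RR=.017
from fit import *
o=telemetry.get_obs();p=vision.snapshot('wrist'); 
W=np.eye(4);W[:3,:3]=R.from_euler('xyz',o['orientation'],degrees=True).as_matrix();W[:3,3]=o['tool_pos']
p['cam_to_world']=W@p['tool_from_camera']
c=p['color'][:,:,::-1].copy()
m=capsil(p,.456,.262,0); k,_=cv2.findContours((m>.5).astype(np.uint8),0,1); cv2.drawContours(c,k,-1,(255,255,0),1)
cv2.imwrite('pics/w2.png',c)
E
```

```text
clock: 13.18
tool_pos: [0.4536, 0.2616, 0.1963]
orientation: [-180.0, -0.1, -145.6]
force: [-0.5, -0.4, -0.7]
opening: 0.0703
t 13.18 pos [0.4536 0.2616 0.1963] ori [-1.7997e+02 -1.4000e-01 -1.4557e+02] F [-0.5 -0.4 -0.7] open 0.0703
shift [-0.0025 -0.001   0.1123] norm 0.112
```

View pics/w2.png

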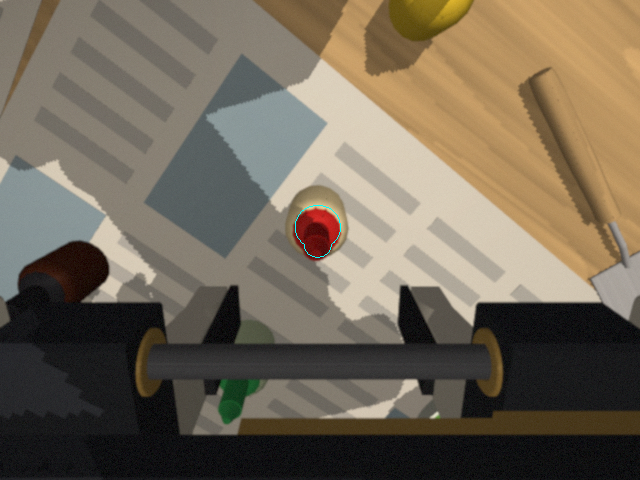

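```bash
python3 -m handwheel '[[[-0.0035,-0.001,0.01,0,0.2],[0,0,0.02,0,0.2],[0,0,0.02,0,0.2],[0,0,0.02,0,0.2],[0,0,0.02,0,0.2],[0,0,0.012,0,0.2],[0,0,0.009,0,0.2],[0,0,0,0,0.2],[0,0,0,0,0.2]]]'; python3 to.py 0.4567 0.2625 0.084
```

```text
clock: 13.98
tool_pos: [0.4579, 0.2622, 0.0863]
orientation: [-180.0, -0.1, -145.7]
force: [0.6, -0.1, 0.7]
opening: 0.07
t 13.98 pos [0.4579 0.2622 0.0863] ori [-1.7998e+02 -5.0000e-02 -1.4568e+02] F [ 0.6 -0.1  0.7] open 0.07
shift [0.0008 0.0009 0.0023] norm 0.003
```

```bash
python3 -m handwheel '[[[0.0005,0.0005,0.002,0,0.2],[0,0,0,0,1],[0,0,0,0,1],[0,0,0,0,1],[0,0,0,0,1],[0,0,0,0,1],[0,0,0,0,1],[0,0,0,0,1],[0,0,0,0,1],[0,0,0,0,1],[0,0,0,0,1],[0,0,0,0,1]]]'; python3 to.py 0.4565 0.262 0.212
```

```text
clock: 14.98
tool_pos: [0.4569, 0.263, 0.0845]
orientation: [-180.0, -0.0, -145.6]
force: [0.1, -0.0, -0.4]
opening: 0.0173
t 14.98 pos [0.4569 0.263  0.0845] ori [-1.8000e+02 -1.0000e-02 -1.4564e+02] F [ 0.1 -0.  -0.4] open 0.0173
shift [ 0.0009 -0.0006 -0.1275] norm 0.128
```

```bash
python3 -m handwheel '[[[0,0,-0.005,0,1],[0,0,-0.01,0,1],[0,0,-0.015,0,1],[0,0,-0.02,0,1],[0,0,-0.02,0,1],[0,0,-0.02,0,1],[0,0,-0.02,0,1],[0,0,-0.012,0,1],[0,0,-0.006,0,1],[0,0,0,0,1]]]'; python3 to.py 0.5081 -0.0931 0.212
```

```text
clock: 15.82
tool_pos: [0.4575, 0.2635, 0.2146]
orientation: [180.0, 0.2, -145.6]
force: [-0.3, -0.3, -2.5]
opening: 0.017
t 15.82 pos [0.4575 0.2635 0.2146] ori [ 179.96    0.18 -145.64] F [-0.3 -0.3 -2.5] open 0.017
shift [ 0.1595 -0.3229  0.0019] norm 0.36
```

```bash
python3 -m handwheel '[[[0.0031,-0.0063,0,0,1],[0.0063,-0.0127,0,0,1],[0.0094,-0.019,0,0,1],[0.0094,-0.019,0,0,1],[0.0094,-0.019,0,0,1],[0.0094,-0.019,0,0,1],[0.0094,-0.019,0,0,1],[0.0094,-0.019,0,0,1],[0.0094,-0.019,0,0,1],[0.0094,-0.019,0,0,1],[0.0094,-0.019,0,0,1],[0.0094,-0.019,0,0,1],[0.0094,-0.019,0,0,1],[0.0094,-0.019,0,0,1],[0.0094,-0.019,0,0,1],[0.0094,-0.019,0,0,1],[0.0094,-0.019,0,0,1],[0.0063,-0.0127,0,0,1],[0.0031,-0.0063,0,0,1],[0,0,0,0,1]]]'; python3 -m handwheel '[[[0,0,0,0,1],[0,0,0,0,1]]]' >/dev/null; python3 to.py 0.5081 -0.0931 0.0865
python3 - <<'E'
from plant import vision
import fit
fit.RR=.017
from fit import *
a=vision.snapshot('side');b=vision.snapshot('top')
cv2.imwrite('pics/c3.png',np.hstack([cv2.resize(a['color'][100:340,180:500],(400,300)),cv2.resize(b['color'],(400,300))])[:,:,::-1])
E
```

```text
clock: 17.48
tool_pos: [0.5064, -0.0957, 0.2115]
orientation: [179.9, -0.1, -145.8]
force: [0.1, -0.4, -1.3]
opening: 0.0177
t 17.65 pos [ 0.5069 -0.0937  0.2122] ori [ 1.7998e+02 -3.0000e-02 -1.4565e+02] F [-0.1 -0.1 -0.6] open 0.0174
shift [-0.0014 -0.0002  0.1257] norm 0.126
```

View pics/c3.png

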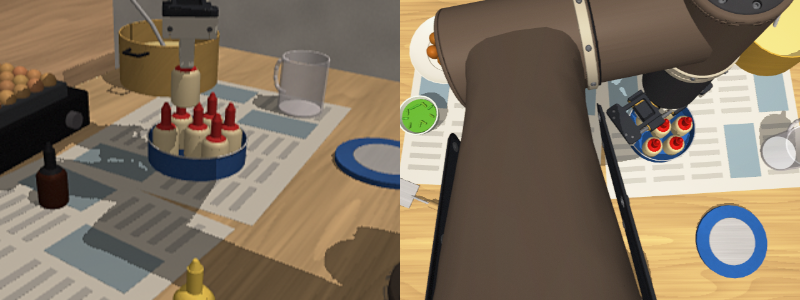

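Bottle B is upright above the side gap. I'll lower it.

```bash
python3 -m handwheel '[[[-0.001,0,0.005,0,1],[0,0,0.01,0,1],[0,0,0.012,0,1],[0,0,0.012,0,1],[0,0,0.012,0,1],[0,0,0.012,0,1],[0,0,0.012,0,1],[0,0,0.012,0,1],[0,0,0.012,0,1],[0,0,0.008,0,1],[0,0,0.006,0,1],[0,0,0.004,0,1],[0,0,0,0,1],[0,0,0,0,1]]]'; python3 to.py 0.5081 -0.0931 0.087
```

```text
clock: 18.92
tool_pos: [0.5083, -0.0932, 0.0957]
orientation: [-180.0, 0.0, -145.6]
force: [-0.4, -0.4, -0.9]
opening: 0.0171
t 18.92 pos [ 0.5083 -0.0932  0.0957] ori [-179.99    0.   -145.63] F [-0.4 -0.4 -0.9] open 0.0171
shift [0.0001 0.0002 0.0087] norm 0.009
```

```bash
python3 -m handwheel '[[[0,0,0.003,0,1],[0,0,0.003,0,1],[0,0,0.002,0,1],[0,0,0.001,0,1],[0,0,0,0,1],[0,0,0,0,1]]]'; python3 to.py 0.5081 -0.0931 0.087
```

```text
clock: 19.42
tool_pos: [0.5086, -0.0934, 0.0873]
orientation: [-180.0, 0.0, -145.6]
force: [-0.6, -0.4, 6.0]
opening: 0.0176
t 19.42 pos [ 0.5086 -0.0934  0.0873] ori [-1.7996e+02  4.0000e-02 -1.4562e+02] F [-0.6 -0.4  6. ] open 0.0176
shift [0.0003 0.0005 0.0003] norm 0.001
```

```bash
python3 -m handwheel '[[[0,0,0,0,0.8],[0,0,0,0,0.7],[0,0,0,0,0.5],[0,0,0,0,0.5],[0,0,0,0,0.5],[0,0,0,0,0.5]]]' && python3 -m handwheel '[[[0,0,-0.005,0,0.5],[0,0,-0.01,0,0.5],[0,0,-0.015,0,0.5],[0,0,-0.02,0,0.5],[0,0,-0.02,0,0.5],[0,0,-0.02,0,0.5],[0,0,-0.02,0,0.5],[0,0,-0.02,0,0.5],[0,0,-0.01,0,0.5],[0,0,0,0,0.5]]]'; python3 to.py 0.35 -0.4 0.23
```

```text
clock: 19.92
tool_pos: [0.5082, -0.0933, 0.0865]
orientation: [180.0, -0.0, -145.6]
force: [0.5, 0.7, -0.3]
opening: 0.0419
clock: 20.75
tool_pos: [0.5095, -0.0932, 0.2297]
orientation: [-179.9, 0.3, -145.6]
force: [-0.0, 0.8, 0.5]
opening: 0.044
t 20.75 pos [ 0.5095 -0.0932  0.2297] ori [-179.85    0.26 -145.62] F [-0.   0.8  0.5] open 0.044
shift [ 0.3049 -0.1631 -0.0012] norm 0.346
```

Now I'll move the arm clear so the top camera can check.

```bash
python3 -m handwheel '[[[0.01,-0.005,0,0,0.5],[0.02,-0.0107,0,0,0.5],[0.025,-0.0135,0,0,0.5],[0.025,-0.0135,0,0,0.5],[0.025,-0.0135,0,0,0.5],[0.025,-0.0135,0,0,0.5],[0.025,-0.0135,0,0,0.5],[0.025,-0.0135,0,0,0.5],[0.025,-0.0135,0,0,0.5],[0.025,-0.0135,0,0,0.5],[0.025,-0.0135,0,0,0.5],[0.025,-0.0135,0,0,0.5],[0.02,-0.011,0,0,0.5],[0.01,-0.005,0,0,0.5],[0,0,0,0,0.5],[0,0,0,0,0.5]]]'
python3 - <<'E'
from plant import vision
import fit
fit.RR=.017
from fit import *
a=vision.snapshot('side');b=vision.snapshot('top')
cv2.imwrite('pics/c4.png',np.hstack([cv2.resize(a['color'][140:290,260:420],(400,375)),cv2.resize(b['color'][130:280,340:500],(400,375))])[:,:,::-1])
cv2.imwrite('pics/c5.png',b['color'][:,:,::-1])
tx,ty,th=.5124,-.150,1.6468
for k in (None,0,60,120,180,240,300):
    x,y=(tx,ty) if k is None else (tx+.057*np.cos(th+np.deg2rad(k)),ty+.057*np.sin(th+np.deg2rad(k)))
    r=fitcap(b,x,y,.003); print(k,np.round((r[0]-[x,y])*1000,1),round(r[1]),r[2])
E
```

```text
clock: 22.08
tool_pos: [0.3455, -0.4058, 0.2256]
orientation: [179.9, -0.0, -145.7]
force: [0.3, 0.2, -0.1]
opening: 0.044
None [ 0.1 -0.2] 30 347.0
0 [-0.3 -0.8] 30 330.0
60 [-0.5  0.1] 27 341.0
120 [-0.2  0.1] 35 348.0
180 [ 0.2 -0.2] 28 363.0
240 [0.3 0.1] 32 348.0
300 [-0.3  0.2] 34 335.0
```

View pics/c4.png

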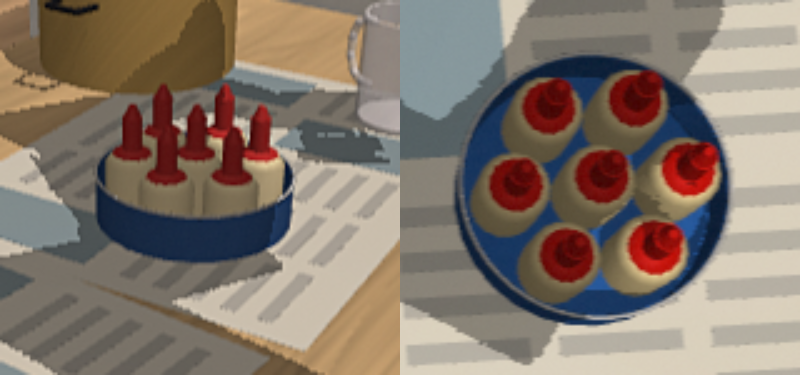

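View pics/c5.png

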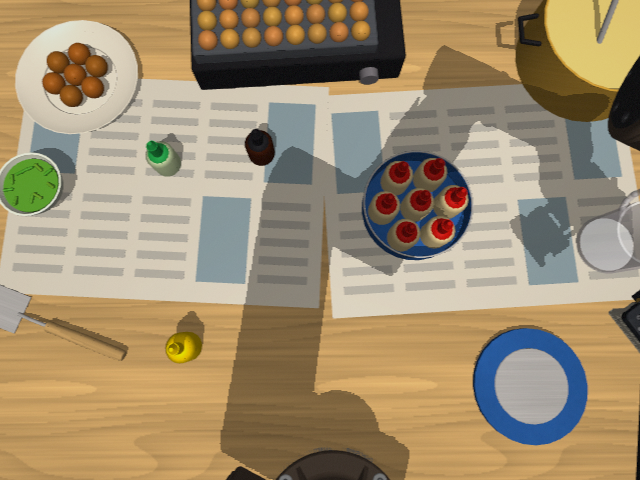

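All seven bottles stand upright in the tin, from (386,205) to (455,199) in the top view. The decoys are untouched and the arm is clear.

```bash
python3 -c "
from plant import close_job; print(close_job())"
```

```text
the job is handed in; nothing more can be done
None
```

Both red-capped bottles now stand upright in the tin, one in the middle place and one in the edge place. I handed the job in at about 22 s.

- **Handling:** I gripped each bottle by its cap, carried it upright above the others, lowered it until it touched the tin floor (6–8 N), released it and moved the arm clear.
- **Placement:** In the last top picture, all seven bottles fit the honeycomb pattern to within about 1 mm. The side picture shows them all upright.
- **Other objects:** The green, black and yellow bottles are where they were.
- **Checks that disagreed:** At the start, the network mistook the yellow look-alike for a red bottle, and I ignored that detection. The side camera's bottle positions differed from the top camera's by up to about 5 mm. I went with the top camera, which the wrist view matched to about 1 mm. No final check failed.

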